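# Put back the green plaque and show the clear one to the label reader

### The arm

A 6-joint arm with a two-finger parallel gripper is mounted at the origin on the work surface. World frame = base frame: x ahead of the robot, y to its left, z up, the work surface at z = 0. Lengths are in mm, angles in degrees, forces in N, time in s.
With the tool pointing down it reaches from about 250 to 800 mm from the base axis. Payload 3.9 kg.
Tool frame: the origin (TCP) lies at the very end of the fingers, on their centre line; the grasp point (between the pads) lies env.hold_point_z behind it (env.hold_point_z is the distance from the TCP to the grasp point, in mm); z points along the fingers, y is the direction in which the jaws open and shut (so a half turn about z gives the same grasp; the last joint's range is limited). The gripper opens to 85 mm and grips with 20 to 120 N. Pads are 22 mm wide; open, the fingers measure 114 mm over their backs; the gripper's body (76 mm by 85 mm) begins 54 mm behind the grasp point. The pads swing forward as they close: fully open they stand 13 mm farther back than shut.
Start: joints at [68.297, 14.897, -7.913, 67.191, 0, 90], TCP at [194.143, 487.774, 206.404] pointing down, gripper open.
Joint ranges: [-159.42, 159.42], [-47.68, 98.78], [-73.54, 78.23], [-108.79, 121.32], [-90, 84.71], [-180, 180]. Speed limits (degrees/s): [147.25, 147.25, 180, 180, 180, 180].

### API

Orientations are given as [roll, pitch, yaw] about the fixed x, y, z axes, in that order (R = Rz(yaw) Ry(pitch) Rx(roll)).
In Python, from rig import env, claw, ik, read_camera, camera_params, find_in, tip_of gives the robot as it stands. Calls block until the motion is done:
- env.move_pose(position, orientation): joint-space move of the TCP to a pose.
- env.move_straight(position, orientation=None, max_speed=150, max_force=None): straight line of the TCP; orientation=None keeps the orientation; max_speed is the mean speed in mm/s. With max_force (N) it stops when the force on the tool has changed by that much, and returns True; else False.
- env.set_joints(angles): joint-space move.
- claw.grip(opening, force=None): opening from 0.0 (shut) to 1.0 (fully open); force is the grip in N (None keeps the last); returns when the fingers have stopped.
- env.pause(seconds).
- ik(position, orientation): joint angles nearest the present ones, or None.
- env.observe(): the state.
- read_camera(name): name is "side" or "top"; returns (picture, depth): 384x512x3 uint8, red, green, blue; 384x512 float32, mm along the optical axis (not along the pixel's ray), 0 where there is no reading.
- camera_params(name): a dict with "K" (3x3 intrinsics, pixels), "rvec" (rotation vector, rad) and "tvec" (3), from world to camera coordinates, as OpenCV has them. Camera axes: x right, y down, z forward; pixel columns grow to the right and rows downward; lengths in mm; the calibration is good to about 2 mm. A picture is of the moment at which its call begins. camera_params takes no time and is no camera call.
A pose or a line that the arm cannot do raises env.PlanningError and nothing moves.
- env.job_done(): hands the job in, once; it reports no verdict.
Trained networks look in the newest picture that a camera, given by its name, has taken for a name from the list of things; names that differ only in an ending like _2 or _b are one class to them, and where a whole thing is asked for, a point or a joint stands for the part that bears it (a point fixed in the world has none). Each returns a list of dicts, best first, with "conf" (0 to 1); they miss things now and then, are a little off and sometimes report something else, mostly with a low value. They report only what shows in the picture. A call takes as long as a camera call. They do not tell look-alikes from the thing itself.
- find_in(camera, name): "box" ([left, top, right, bottom] in pixels, round what is visible of it).
- tip_of(camera, name): "xy" ([column, row] in pixels: a listed point, or the origin of a listed thing).
The state is a dict: "clock": time; "joint_positions": joint angles; "joint_velocities": joint speeds; "joint_torque": joint torques, N m; "tool_pos": TCP position; "ee_rot": TCP orientation; "wrist_force": force on the tool from outside, world axes, zero at the start; "moment": the same for the moment, N m; "gripper_width": opening from 0.0 (shut) to 1.0 (fully open).
Only numpy, scipy, OpenCV 4.12 (cv2) and the standard library are available. Lean on these libraries where they do the work, as an engineer would, in place of code of your own. Each camera call takes 0.05 s, during which the arm holds its last target.

### The job

The green colour plaque is still lying on the label reader's pad: return it to the storage nest with the green tab, lying flat with its frosted end towards the tab (its notched corner goes at the nest's keyed corner), and let go of it. Then take the new clear plaque from the blue mat - the small corner notch marks its frosted label end - and, gripping it by the long edges on the clear part, hold it level, label face up, with the frosted end towards the reader head and the middle of the frosted part about 10 cm above the cross on the pad. Finish while still holding it there in the air, and do not disturb the other plaques and lab things.

Things in the scene. Friction and masses are not known exactly. Their poses are not given: they have to be found in the camera images.
- plaque_green: Green plaque lying label face up on the reader's pad, frosted end roughly towards the head. 100 x 40 x 6 mm, 30 g. Origin: centre of its underside; z out of the label face; x along its length to the frosted end: the last 24 mm at +x, whitish. That end's +y corner is notched, 10 x 10 mm (label up, frosted end away from you: left far corner)
- plaque_green_label (a point): Middle of the green plaque's frosted part, on the label face: 37 mm towards +x from its origin, 6 mm up
- plaque_clear: New clear (pale blue-grey) plaque lying label face up on the blue mat in any direction. 100 x 40 x 6 mm, 30 g. Origin: centre of its underside; z out of the label face; x along its length to the frosted end: the last 24 mm at +x, whitish. That end's +y corner is notched, 10 x 10 mm (label up, frosted end away from you: left far corner)
- plaque_clear_label (a point): Middle of the clear plaque's frosted part, on the label face: 37 mm towards +x from its origin, 6 mm up
- nest_green: Grey fixed storage nest with a green tab, empty; one of three side by side, 90 mm apart, on a 6 mm board. Origin: middle of the pocket at the nest's underside; x along the pocket to the tab (64 to 78 mm out, 24 mm high), z up. A plaque lies on two ribs 12 mm above the origin with its x and y along the nest's. Pocket 106 x 46 mm: 3 mm play all round
- nest_green_seat (a point): Centre of the green nest's pocket on top of the ribs: where the seated plaque's origin belongs. Stops at the four corners rise 8 mm above this; along the long sides the middle 80 mm is open for fingers. A key post as high as the stops stands in the +x +y corner and fills the plaque's notch with 3 mm play: a plaque turned end for end will not lie flat
- reader: Fixed label reader: base plate with a black pad 130 x 112 mm, a post 250 mm tall standing 172 mm from the pad's centre, and on it a grey head with red lamps looking down and back over the cross. Origin: pad centre at table height; x from pad to post, z up. Pad surface 6 mm above the origin. The head reaches in to 88 mm from the centre, 165 to 245 mm up
- pad_cross (a point): White cross at the centre of the pad, on its surface (6 mm above the table)
- read_point (a point): The reader's focus, 100 mm straight above the pad's cross; axes as the reader's. The middle of the frosted part is held here
- nest_amber: Nest like the green one with an amber tab; holds the amber plaque
- nest_blue: Nest like the green one with a blue tab; holds the blue plaque
- plaque_amber: Amber plaque, same shape, in its own nest; leave alone
- plaque_blue: Blue plaque, same shape, in its own nest; leave alone
- mat: Blue mat, fixed, 220 x 220 x 3 mm; origin at the centre of its underside on the table
- dish_a: Closed glass dish, 91 mm across, 18 mm high, beyond the mat; origin at its underside's centre; leave alone
- dish_b: Closed glass dish, as the other, nearer the robot; leave alone
- wash_bottle: White wash bottle, 72 mm across, 216 mm high with its bent blue spout reaching 80 mm along +x; origin at its underside's centre; leave alone
- spool: Spool of yellow-orange filament lying flat, 200 mm across, 60 mm high; origin at its underside's centre; leave alone
- calliper: Steel calliper lying flat, 230 mm long along its y, 13 mm high; origin near its middle; leave alone
- brush: Small brush lying near the robot; leave alone
Things that resemble listed ones, but are neither listed nor needed, are in the scene too. Several things have the shape of the plaque_green; the one meant has the colours described above.

How it is judged:
By the outcome, as a careful person would: the job done as asked, in the order asked, and still so for the second after the job is handed in, while the arm keeps its last pose, push and grip.
It also fails if it takes over 64 s, if anything falls off the work surface, if the arm or the gripper's body presses on something with over 40 N, if the wrist force passes 120 N, or if a joint passes its speed limit or range.

## Working session

There is one attempt and no reset: what is moved stays moved. The work goes in short steps, each a Python script; the robot and the scene stay as the last script left them, time stands still between calls to the robot, and variables do not carry over. Pictures are saved under pics/ and viewed, and the job is handed in when it is done.

```bash
mkdir -p pics; ls; python3 - <<'E'
from rig import env, claw, ik, read_camera, camera_params, find_in, tip_of
import cv2, numpy as np
print(env.hold_point_z, env.observe())
for c in ("top","side"):
    p,d=read_camera(c)
    np.savez(f"pics/{c}0.npz",p=p,d=d)
    cv2.imwrite(f"pics/{c}0.png",cv2.resize(p[:,:,::-1],(800,600),interpolation=cv2.INTER_CUBIC))
    P=camera_params(c);print(c,P)
    for n in ["plaque_green","plaque_clear","nest_green","reader","mat"]:
        print(n,[(np.round(x["box"]).tolist(),round(x["conf"],2)) for x in find_in(c,n)[:5]])
E
```

```text
pics
18.700000000000003 {'clock': 0.0, 'joint_positions': array([ 6.82983640e+01,  1.49358739e+01, -7.98756283e+00,  6.71926817e+01,
       -2.26043226e-03,  8.99990805e+01]), 'joint_velocities': array([ 0.02924411,  0.0103321 ,  0.05936481, -0.02508164, -0.01472902,
       -0.04039318]), 'joint_torque': array([ 6.36063014e-04, -4.05676746e+01,  2.53922975e+01,  1.86740735e-02,
       -1.22541917e-05, -1.90015619e-06]), 'tool_pos': array([193.85996112, 487.07124409, 205.55179795]), 'ee_rot': array([-1.79883882e+02,  2.25856412e-03,  1.58299288e+02]), 'wrist_force': array([-0.29268077, -0.12686358,  0.19804816]), 'moment': array([-0.00622071, -0.00129173,  0.01879683]), 'gripper_width': 0.9971050001272814}
top {'K': array([[354.01099084,   0.        , 257.45068614],
       [  0.        , 354.01099084, 194.16165504],
       [  0.        ,   0.        ,   1.        ]]), 'rvec': array([ 2.18399416, -2.15567806,  0.113122  ]), 'tvec': array([  56.94188636,  487.11556849, 1227.94988344])}
plaque_green [([375.0, 118.0, 399.0, 144.0], 0.88), ([163.0, 220.0, 185.0, 248.0], 0.85), ([263.0, 161
[... 273 characters left out ...]
.0, 233.0], 0.7), ([260.0, 101.0, 311.0, 195.0], 0.47)]
side {'K': array([[351.52504748,   0.        , 254.01737411],
       [  0.        , 351.52504748, 196.18156233],
       [  0.        ,   0.        ,   1.        ]]), 'rvec': array([ 2.41331086, -0.41037705,  0.14578234]), 'tvec': array([-462.24481619,  249.11773626, 1281.60922662])}
plaque_green [([219.0, 330.0, 235.0, 363.0], 0.78), ([355.0, 289.0, 372.0, 317.0], 0.73), ([258.0, 217.0, 282.0, 231.0], 0.68), ([186.0, 168.0, 209.0, 180.0], 0.49)]
plaque_clear [([272.0, 272.0, 293.0, 300.0], 0.81), ([324.0, 258.0, 350.0, 281.0], 0.16)]
nest_green []
reader [([254.0, 180.0, 332.0, 239.0], 0.64), ([260.0, 216.0, 287.0, 233.0], 0.38)]
mat []
```

View pics/top0.png

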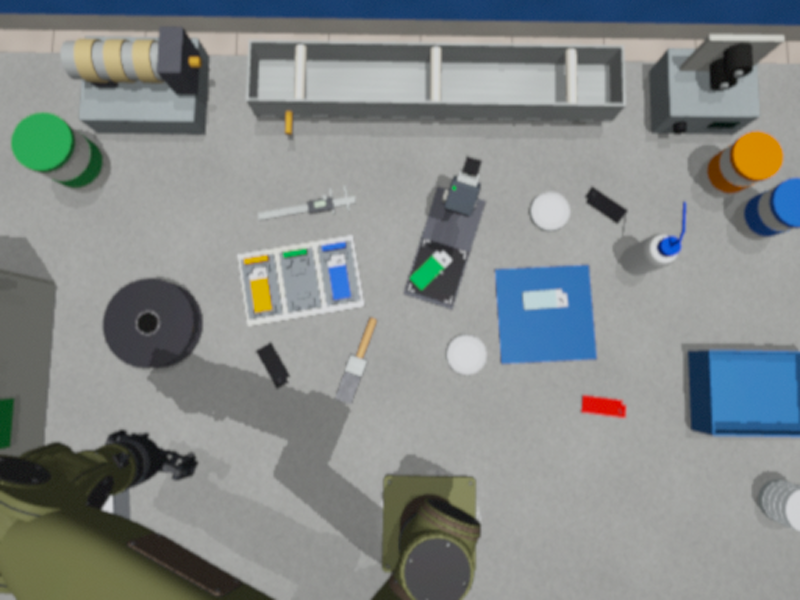

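View pics/side0.png

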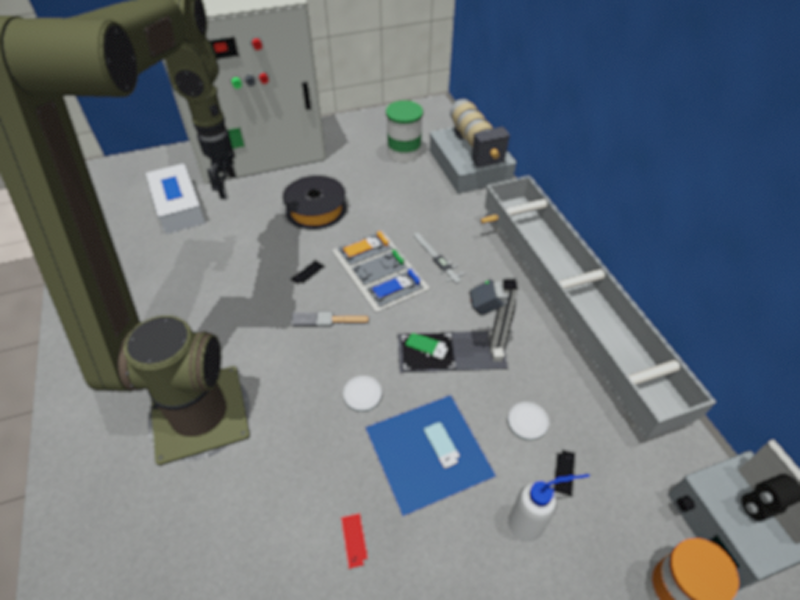

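```bash
cat > h.py <<'E'
import cv2, numpy as np
from rig import env, claw, ik, read_camera, camera_params, find_in, tip_of
def cam(c):
    P=camera_params(c); R,_=cv2.Rodrigues(np.array(P["rvec"])); return P["K"],R,np.array(P["tvec"]).ravel()
def back(c,uv,z):
    K,R,t=cam(c); uv=np.atleast_2d(uv).astype(float)
    r=np.c_[uv,np.ones(len(uv))]@np.linalg.inv(K).T@R; o=-R.T@t
    s=(z-o[2])/r[:,2]; return o+r*s[:,None]
def proj(c,X):
    P=camera_params(c); return cv2.projectPoints(np.atleast_2d(X).astype(float),P["rvec"],P["tvec"],P["K"],None)[0][:,0]
def crop(p,box,k,name):
    l,t,r,b=box; cv2.imwrite(name,cv2.resize(p[t:b,l:r,::-1],None,fx=k,fy=k,interpolation=cv2.INTER_CUBIC))
E
python3 - <<'E'
from h import *
T=np.load("pics/top0.npz")["p"];S=np.load("pics/side0.npz")["p"]
def tile(p,b,size):
    l,t,r,bb=b; return cv2.resize(p[t:bb,l:r,::-1],size,interpolation=cv2.INTER_CUBIC)
a=tile(T,(150,145,240,212),(400,298)); b=tile(T,(250,95,325,200),(300,420)); 
cv2.imwrite("pics/t1.png",tile(T,(145,145,240,212),(760,536)))
cv2.imwrite("pics/t2.png",tile(T,(250,95,390,200),(800,600)))
cv2.imwrite("pics/t3.png",np.hstack([tile(S,(210,145,280,200),(400,314)),tile(S,(230,175,335,310),(400,514))[100:414]]))
E
```

```text
(no output)
```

View pics/t1.png

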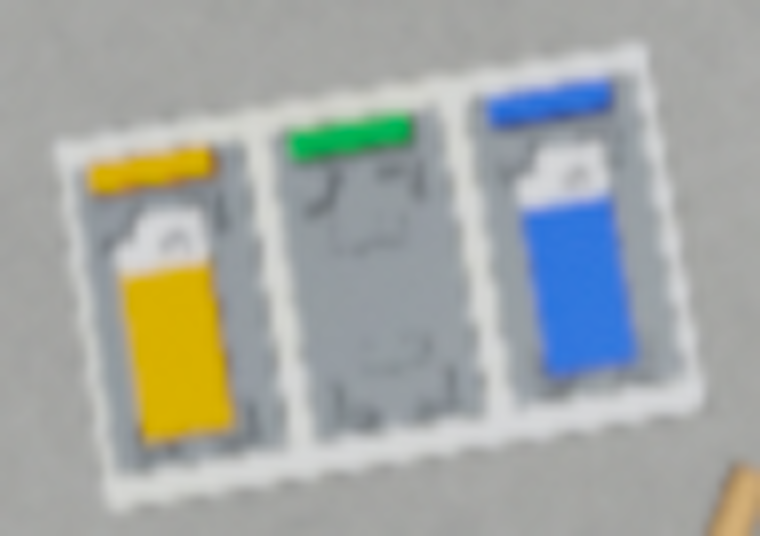

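View pics/t2.png

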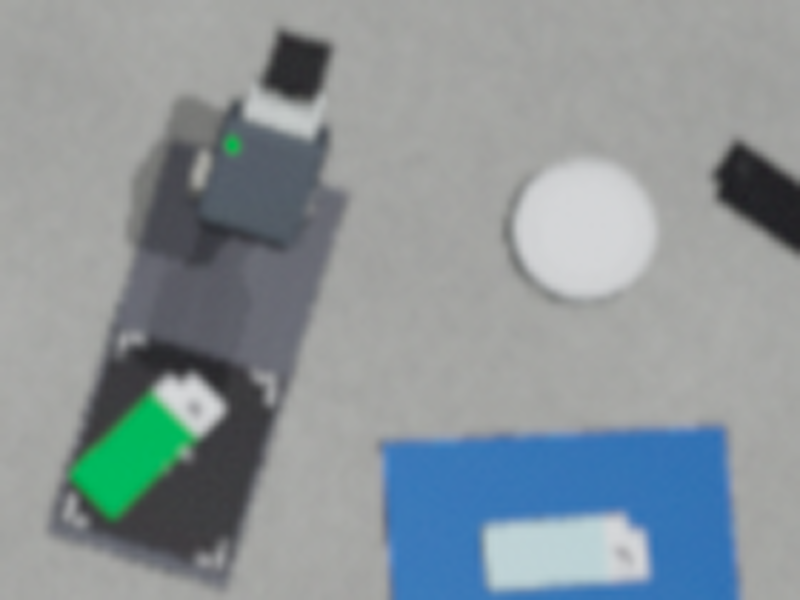

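View pics/t3.png

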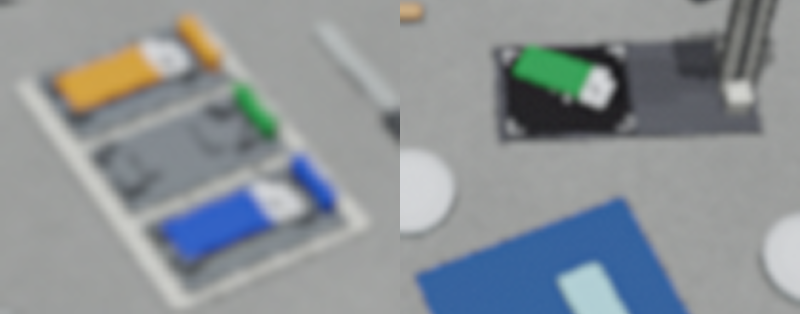

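```bash
cat >> h.py <<'E'
from scipy.optimize import minimize
def alpha(p,fg,bg):
    # fg and bg colours: fraction along the line
    fg=np.array(fg,float);bg=np.array(bg,float);d=fg-bg
    return np.clip(((p.astype(float)-bg)@d)/(d@d),0,1)
def chroma(p,kind):
    q=p.astype(float);r,g,b=q[...,0],q[...,1],q[...,2]
    m={'green':g-np.maximum(r,b),'amber':np.minimum(r,g)-b,'blue':b-np.maximum(r,g)*1.0}[kind]
    return m
def boxpts(x0,x1,y0,y1,z0,z1):
    return np.array([[x,y,z] for x in(x0,x1) for y in(y0,y1) for z in(z0,z1)],float)
def placed(L,x,y,yaw,z):
    c,s=np.cos(yaw),np.sin(yaw); return L@np.array([[c,s,0],[-s,c,0],[0,0,1]])+[x,y,z]
def render(c,W,win,k=8,sig=0.6):
    l,t,r,b=win; uv=proj(c,W); hull=cv2.convexHull(uv.astype(np.float32))[:,0]
    h=(hull-[l,t]+0.5)*k-0.5
    im=np.zeros(((b-t)*k,(r-l)*k),np.uint8)
    cv2.fillConvexPoly(im,np.round(h*16).astype(np.int32),255,lineType=cv2.LINE_AA,shift=4)
    im=cv2.resize(im.astype(np.float32)/255,(r-l,b-t),interpolation=cv2.INTER_AREA)
    return cv2.GaussianBlur(im,(0,0),sig)
def fit(obs,L,x,y,yaw,z):
    """obs: list of (cam, map 0..1 full image)"""
    wins=[]
    for c,m in obs:
        uv=proj(c,placed(L,x,y,yaw,z)); a=np.floor(uv.min(0)-5).astype(int);e=np.ceil(uv.max(0)+6).astype(int)
        wins.append((max(a[0],0),max(a[1],0),min(e[0],512),min(e[1],384)))
    def cost(q):
        s=0
        for (c,m),w in zip(obs,wins):
            M=m[w[1]:w[3],w[0]:w[2]];r=render(c,placed(L,q[0],q[1],q[2]/50,z),w)
            s+=((M-r)**2).sum()
        return s
    q0=np.array([x,y,yaw*50]); best=None
    sx=np.array([q0]+[q0+d for d in np.eye(3)*6])
    R=minimize(cost,q0,method='Nelder-Mead',options=dict(initial_simplex=sx,xatol=.02,fatol=1e-4,maxiter=400))
    return R.x[0],R.x[1],R.x[2]/50,R.fun
E
cat > m1.py <<'E'
from h import *
T=np.load("pics/top0.npz");S=np.load("pics/side0.npz")
img={'top':T['p'],'side':S['p']}
def nm(c,kind,win):
    m=chroma(img[c],kind); l,t,r,b=win; w=m[t:b,l:r]; bg=np.median(w) if False else np.percentile(w,20); fg=np.percentile(w,97)
    out=np.zeros_like(m); out[t:b,l:r]=np.clip((w-bg)/(fg-bg),0,1); return out
body=boxpts(-50,26,-20,20,0,6)
def rep(n,obs,L,x,y,yaw,z):
    for o,nn in ((obs[:1],'top'),(obs[1:],'side'),(obs,'both')):
        if not o: continue
        a=fit(o,L,x,y,yaw,z); print(n,nn,np.round([a[0],a[1],np.degrees(a[2]),a[3]],2))
    return a
def seed(uv,z): return back('top',uv,z)[0,:2]
if __name__=='__main__':
    g=[('top',nm('top','green',(255,150,298,192))),('side',nm('side','green',(250,208,295,236)))]
    s=seed((274,173),10); rep('pg',g,body,s[0],s[1],np.radians(-45),6)
    a=[('top',nm('top','amber',(155,172,178,205))),('side',nm('side','amber',(212,147,242,170)))]
    s=seed((167,188),20); rep('pa',a,body,s[0],s[1],np.radians(8),18)
    b=[('top',nm('top','blue',(205,168,230,195))),('side',nm('side','blue',(234,178,262,195)))]
    s=seed((217,181),20); rep('pb',b,body,s[0],s[1],np.radians(8),18)
    for n,u in (('boardTL',(152.5,163)),('TR',(225.5,151)),('BR',(232.5,195.5)),('BL',(159,208.5))): print(n,np.round(back('top',u,6)[0],1))
E
python3 m1.py
```

```text
pg top [568.75   1.69 -44.11   2.67]
pg side [568.62   5.75 -40.81   3.45]
pg both [568.74   2.77 -43.06  10.2 ]
pa top [514.58 388.41  10.73   6.43]
pa side [513.41 392.35  10.59   5.4 ]
pa both [514.2  389.16  10.98  15.72]
pb top [546.12 210.35  10.54   0.85]
pb side [545.74 213.46   9.58   1.9 ]
pb both [546.1  211.12  10.26   5.99]
boardTL [596.7 444.8   6. ]
TR [644.5 181.5   6. ]
BR [482.3 152.8   6. ]
BL [432.1 414.5   6. ]
```

```bash
cat > m2.py <<'E'
from m1 import *
for W in (40,44,48):
  L=boxpts(64,78,-W/2,W/2,0,24)
  for n,k,tw,sw,s in (('ta','amber',(150,158,177,172),(238,145,256,162),(514.6,388.4)),('tg','green',(176,155,202,169),(248,158,262,172),(530.4,299.4)),('tb','blue',(201,150,228,164),(255,170,272,185),(546.1,210.3))):
    rep(f'{n}{W}',[('top',nm('top',k,tw)),('side',nm('side',k,sw))],L,s[0],s[1],np.radians(10.3),6)
# clear
for c,pt in (('top',(345,192)),('top',(360,192)),('top',(330,180)),('top',(350,215)),('side',(282,283)),('side',(287,294)),('side',(265,290))): print(c,pt,img[c][pt[1],pt[0]])
E
python3 m2.py
```

```text
ta40 top [514.48 391.73   7.88  12.02]
ta40 side [515.75 398.85   9.3    4.19]
ta40 both [514.51 394.4    8.08  18.73]
tg40 top [531.49 302.08   9.22  10.47]
tg40 side [532.56 309.72   8.83   4.88]
tg40 both [531.46 304.44   9.25  17.49]
tb40 top [547.41 213.02   9.19  10.62]
tb40 side [548.06 219.98   8.68  10.81]
tb40 both [547.09 217.17   8.34  23.15]
ta44 top [514.72 390.78   9.04  11.08]
ta44 side [515.57 400.29   8.05   4.51]
ta44 both [514.47 394.18   7.24  18.33]
tg44 top [531.64 302.03   9.26   8.43]
tg44 side [532.44 311.72   7.53   5.29]Traceback (most recent call last):
  File "m2.py", line 5, in <module>
    rep(f'{n}{W}',[('top',nm('top',k,tw)),('side',nm('side',k,sw))],L,s[0],s[1],np.radians(10.3),6)
    ~~~^^^^^^^^^^^^^^^^^^^^^^^^^^^^^^^^^^^^^^^^^^^^^^^^^^^^^^^^^^^^^^^^^^^^^^^^^^^^^^^^^^^^^^^^^^^^
  File "m1.py", line 11, in rep
    a=fit(o,L,x,y,yaw,z); print(n,nn,np.round([a[0],a[1],np.degrees(a[2]),a[3]],2))
  File "h.py", line 47, in fit
    R=minimize(cost,q0,method='Nelder-Mead',options=dict(initial_simplex=sx,xatol=.02,fatol=1e-4,maxiter=400))
    res = _minimize_neldermead(fun, x0, args, callback, bounds=bounds,
                               **options)
    fsim[j] = func(sim[j])
              ~~~~^^^^^^^^
    fx = function(np.copy(x), *(wrapper_args + args))
  File "h.py", line 42, in cost
    M=m[w[1]:w[3],w[0]:w[2]];r=render(c,placed(L,q[0],q[1],q[2]/50,z),w)
                               ~~~~~~^^^^^^^^^^^^^^^^^^^^^^^^^^^^^^^^^^^
  File "h.py", line 27, in render
    l,t,r,b=win; uv=proj(c,W); hull=cv2.convexHull(uv.astype(np.float32))[:,0]
                    ~~~~^^^^^
  File "h.py", line 10, in proj
    P=camera_params(c); return cv2.projectPoints(np.atleast_2d(X).astype(float),P["rvec"],P["tvec"],P["K"],None)[0][:,0]
ValueError: time passes only in moves, steps and waits
```

```bash
sed -i 's/^from scipy/import functools\ncamera_params=functools.lru_cache(None)(camera_params)\nfrom scipy/' h.py
cat > m3.py <<'E'
from m1 import *
for c,pt in (('top',(345,192)),('top',(360,192)),('top',(330,180)),('top',(350,215)),('side',(282,283)),('side',(287,294)),('side',(265,290))): print(c,pt,img[c][pt[1],pt[0]])
full=boxpts(-50,50,-20,20,0,6)
def am(c,win,fg,bg):
    m=np.zeros((384,512)); l,t,r,b=win; m[t:b,l:r]=alpha(img[c][t:b,l:r],fg,bg); return m
# clear: red channel separates it from blue mat
def rm(c,win):
    w=img[c][win[1]:win[3],win[0]:win[2],0].astype(float); bg=np.percentile(w,20);fg=np.percentile(w,92)
    m=np.zeros((384,512)); m[win[1]:win[3],win[0]:win[2]]=np.clip((w-bg)/(fg-bg),0,1);return m
s=seed((349,192),9)
rep('pc',[('top',rm('top',(328,180,375,206))),('side',rm('side',(264,266,300,304)))],full,s[0],s[1],np.radians(-88),3)
# reader
D=T['d'];
for n in ('pad_cross','reader'): 
  for c in ('top','side'):
    read=[(np.round(x['xy'],1).tolist(),round(x['conf'],2)) for x in tip_of(c,n)[:3]]; print(n,c,read,[np.round(back(c,x[0],6)[0],1).tolist() for x in read])
E
python3 m3.py
python3 - <<'E'
from m1 import *
cv2.imwrite("pics/pad.png",cv2.resize(img['top'][150:202,252:314,::-1],None,fx=12,fy=12,interpolation=cv2.INTER_CUBIC)[:600])
cv2.imwrite("pics/pads.png",cv2.resize(img['side'][205:245,250:330,::-1],None,fx=10,fy=10,interpolation=cv2.INTER_CUBIC))
E
```

```text
top (345, 192) [191 210 214]
top (360, 192) [190 191 194]
top (330, 180) [ 58 119 183]
top (350, 215) [ 59 118 183]
side (282, 283) [176 206 212]
side (287, 294) [193 195 197]
side (265, 290) [ 57 101 160]
pc top [ 503.42 -263.92  -85.89    6.54]
pc side [ 503.87 -261.19  -85.51   16.14]
pc both [ 503.61 -262.57  -85.94   24.89]
pad_cross top [([278.2, 173.4], 0.77), ([281.9, 165.2], 0.39)] [[564.7, -10.8, 6.0], [594.9, -24.0, 6.0]]
pad_cross side [([270.1, 225.3], 0.87)] [[552.1, -13.4, 6.0]]
reader top [([277.9, 173.5], 0.97)] [[564.3, -9.7, 6.0]]
reader side [([275.2, 225.4], 0.93), ([272.1, 222.4], 0.41)] [[570.8, -20.5, 6.0], [564.6, -2.9, 6.0]]
```

View pics/pad.png

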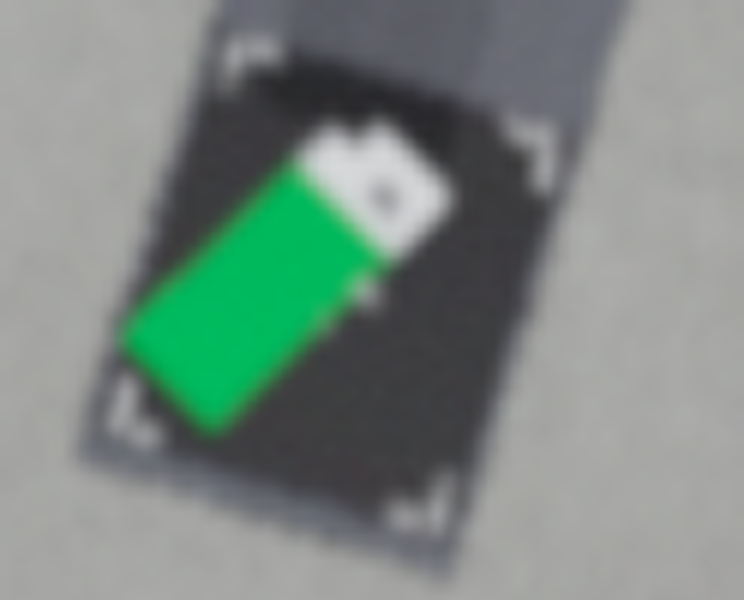

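View pics/pads.png

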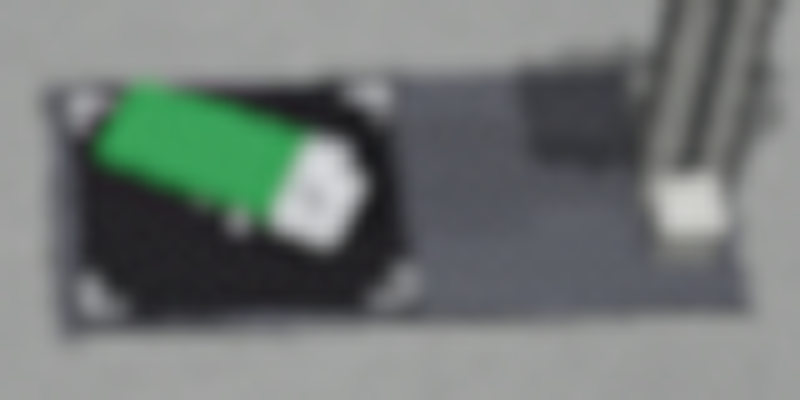

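```bash
python3 - <<'E'
from h import *
for yaw in (-43.5,136.5,10.3,-169.7,-86,94,-18,162):
    for p in ((568,3,100),(531,302,100),(503,-262,100)):
        q=ik(p,[180,0,yaw]); print(yaw,p,None if q is None else np.round(q,1))
for c in('top','side'):
    K,R,t=cam(c);print(c,np.round(-R.T@t))
E
```

```text
-43.5 (568, 3, 100) [   0.3   22.7  -12.9   54.4    0.  -136.2]
-43.5 (531, 302, 100) [  29.6   26.6   -6.3   57.     0.  -106.9]
-43.5 (503, -262, 100) [ -27.5   22.6  -13.    54.4    0.  -164. ]
136.5 (568, 3, 100) [  0.3  22.7 -12.9  54.4   0.   43.8]
136.5 (531, 302, 100) [29.6 26.6 -6.3 57.   0.  73.1]
136.5 (503, -262, 100) [-27.5  22.6 -13.   54.4   0.   16. ]
10.3 (568, 3, 100) [  0.3  22.7 -12.9  54.4   0.  170. ]
10.3 (531, 302, 100) [  29.6   26.6   -6.3   57.     0.  -160.7]
10.3 (503, -262, 100) [-27.5  22.6 -13.   54.4   0.  142.2]
-169.7 (568, 3, 100) [  0.3  22.7 -12.9  54.4   0.  -10. ]
-169.7 (531, 302, 100) [29.6 26.6 -6.3 57.   0.  19.3]
-169.7 (503, -262, 100) [-27.5  22.6 -13.   54.4   0.  -37.8]
-86 (568, 3, 100) [  0.3  22.7 -12.9  54.4   0.  -93.7]
-86 (531, 302, 100) [ 29.6  26.6  -6.3  57.    0.  -64.4]
-86 (503, -262, 100) [ -27.5   22.6  -13.    54.4    0.  -121.5]
94 (568, 3, 100) [  0.3  22.7 -12.9  54.4   0.   86.3]
94 (531, 302, 100) [ 29.6  26.6  -6.3  57.    0.  115.6]
94 (503, -262, 100) [-27.5  22.6 -13.   54.4   0.   58.5]
-18 (568, 3, 100) [   0.3   22.7  -12.9   54.4    0.  -161.7]
-18 (531, 302, 100) [  29.6   26.6   -6.3   57.     0.  -132.4]
-18 (503, -262, 100) [-27.5  22.6 -13.   54.4   0.  170.5]
162 (568, 3, 100) [  0.3  22.7 -12.9  54.4   0.   18.3]
162 (531, 302, 100) [29.6 26.6 -6.3 57.   0.  47.6]
162 (503, -262, 100) [-27.5  22.6 -13.   54.4   0.   -9.5]
top [ 359.   65. 1271.]
side [ 230. -752. 1140.]
```

```bash
python3 - <<'E'
from h import *
o=[180,0,136.4]
claw.grip(0.65,force=20)
env.move_pose([565.1,6.6,70],o); print(env.observe()['clock'])
env.move_straight([565.1,6.6,22],o,max_speed=100)
hit=env.move_straight([565.1,6.6,5],o,max_speed=25,max_force=3)
s=env.observe();print(hit,s['clock'],s['tool_pos'],s['wrist_force'],s['gripper_width'])
for c in("top","side"):
    p,d=read_camera(c); np.savez(f"pics/{c}1.npz",p=p,d=d)
p=np.load("pics/side1.npz")['p']; crop(p,(235,170,315,245),8,"pics/a1.png")
E
```

```text
3.4333
False 4.9 [565.13831731   6.59034081   4.98724   ] [ 0.00856569 -0.38870046 -0.54225263] 0.6480289836968832
```

View pics/a1.png

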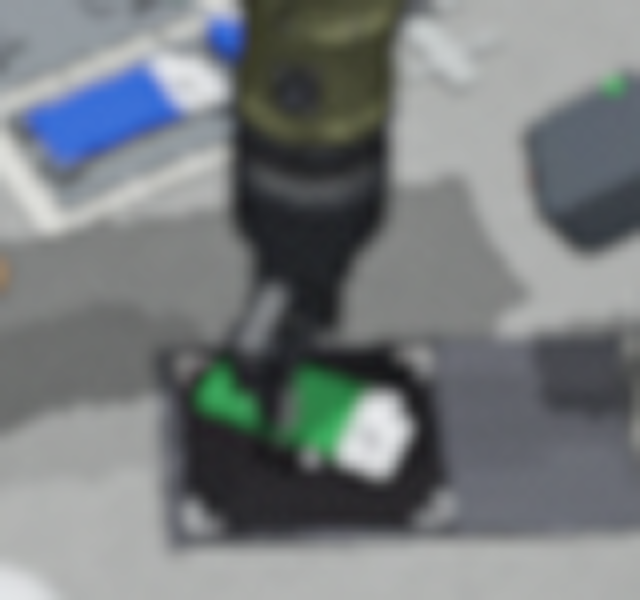

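```bash
python3 - <<'E'
from h import *
o=[180,0,136.4]
claw.grip(0.53)
s=env.observe();print(s['wrist_force'],s['gripper_width'])
hit=env.move_straight([565.1,6.6,-6],o,max_speed=20,max_force=3)
s=env.observe();print(hit,s['clock'],s['tool_pos'],s['wrist_force'],s['gripper_width'])
z=s['tool_pos'][2]+2.0
env.move_straight([565.1,6.6,z],o)
claw.grip(0.3,force=25)
s=env.observe();print(s['clock'],s['tool_pos'],s['wrist_force'],s['gripper_width'])
for c in("top","side"):
    p,d=read_camera(c); np.savez(f"pics/{c}2.npz",p=p,d=d)
p=np.load("pics/side2.npz")['p'];q=np.load("pics/top2.npz")['p']
cv2.imwrite("pics/a2.png",np.hstack([cv2.resize(x[:,:,::-1],(400,400),interpolation=cv2.INTER_CUBIC) for x in (p[195:245,250:300],q[145:200,252:307])]))
E
```

```text
[-0.00850794  0.06364009 -0.48275305] 0.5322752473810316
False 5.9667 [565.05055556   6.60864907  -6.07360925] [0.06890754 0.37065457 0.22668809] 0.5269412241176143
6.5417 [565.04109356   6.57395886  -4.11044848] [-0.0533075  -0.2779401  -0.80204397] 0.2974452868527575
```

View pics/a2.png

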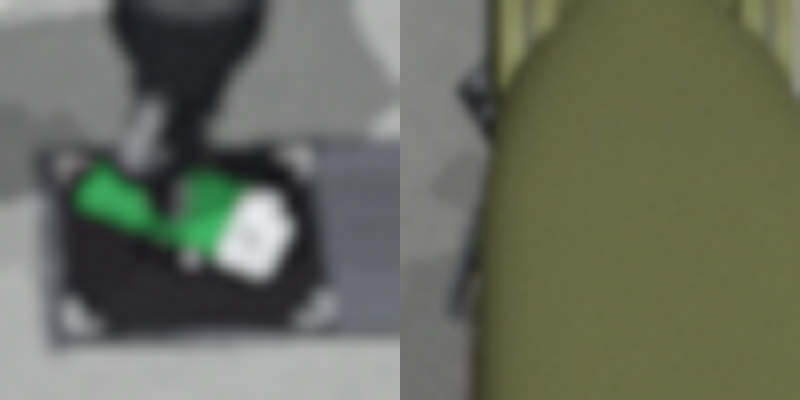

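```bash
python3 - <<'E'
from h import *
S=np.load("pics/side2.npz");p=S['p'];d=S['d']
K,R,t=cam('side')
v,u=np.mgrid[0:384,0:512]
r=np.stack([(u-K[0,2])/K[0,0],(v-K[1,2])/K[1,1],np.ones_like(u)],-1)
W=(r*d[...,None]-t)@R
np.set_printoptions(linewidth=200)
print('z');print(np.round(W[205:230,262:280,2]).astype(int))
cv2.imwrite("pics/a3.png",cv2.resize(p[200:236,250:298,::-1],None,fx=16,fy=16,interpolation=cv2.INTER_CUBIC))
E
```

```text
z
[[   1    1    5    1   -1  143  145  150  153  151  151  153  155  154  132  128  102   87]
 [   5   -2   -3    2    1  137  140  143  143  146  144  139  129  127  132  123   96    0]
 [   5    1    2   -3    3  137  138  132  140  142  143  130  124  127  121   87   91    3]
 [   0    1    5    0   -2  133  131  130  132  138  136  130  115  123  120   74    2    0]
 [   2    0    2   -1    1  127  125  129  133  132  130  119  115  114   99   70    4    6]
 [  -2    2    6    0   -3  101  125  128  127  127  124  108  105  103   58   59   -5    2]
 [  -1    2    2    1    0  125  124  123   94   90  111   90  100  101   59    4   -2   -1]
 [  -2    0    1   -1    1  121  121  123   91   93   92   96  100  100   54    0    1    2]
 [   1   -2  123 1140  123  120  124  116   85   86   89   89   94   47   45    5    4   10]
 [   8    7  122  124  121  120  120  110  111   72   81   86   90   37   39    4    5   10]
 [   5   11  117  120  119  119  122  122  123   72   79   78   34   30   36    9    9    9]
 [  11   19  109  112  114  116  121  119  115  102   72   76   25   30   2
[... 527 characters left out ...]
27   35   28   11   13   15   15   12   16   12]
 [   8    7    9    7   10   12   11   14   12    9   12   15    9   14   10   18   15   15]
 [   3   11    4    8    5    4    8    6   10   14   13    9   12   12   16   10   14    9]
 [   9    3    3    5    8    6   10    7   10   10    9   15   13   10   13   11   14   13]
 [   5    8    6    6    7    6    6    9    3    5    6    7    9    7   10   15    9   18]
 [   5    2    4    6    9    9    6    2    7    5   10    6    3    8    7    5    8   16]
 [   9    8   10    8   13    5    8    6   11   10    7    4    5    5    5    7    7    5]
 [   4    8   10    7    5   10   11    8    6    4    8    7    9    6    6    9    9    7]]
```

View pics/a3.png

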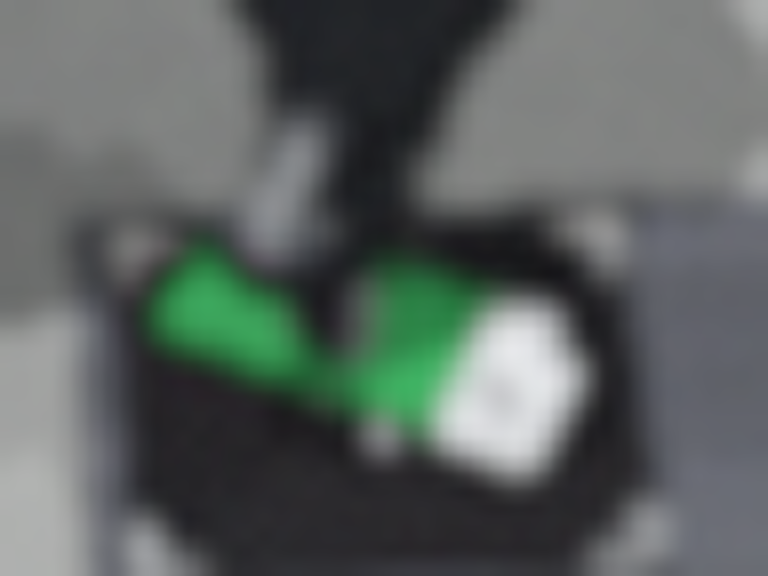

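```bash
python3 - <<'E'
from h import *
for z in (0,10,20,30,50,75): print(z,proj('side',[[565,6.6,z]]))
o=[180,0,136.4]
s=env.observe();print(s['joint_positions'],ik([565.05,6.57,-4.1],o),s['ee_rot'])
E
```

```text
0 [[271.29180005 221.42954409]]
10 [[271.37946776 219.94825893]]
20 [[271.46810168 218.45064821]]
30 [[271.55771786 216.93644052]]
50 [[271.73996307 213.85711832]]
75 [[271.97359524 209.90953189]]
[ 6.68081207e-01  2.83667046e+01 -2.13553119e+01  4.02827577e+01
  4.04177089e-06  4.42678520e+01] [  0.6661646   28.36371689 -21.36040421  40.2758789    0.
  44.2661646 ] [-1.79996670e+02 -3.42156425e-03  1.36400229e+02]
```

```bash
python3 - <<'E'
from h import *
o=[180,0,136.4]
claw.grip(0.58,force=20)
try:
    hit=env.move_straight([565.1,6.6,-32],o,max_speed=25,max_force=3)
except Exception as e: hit=repr(e)
s=env.observe();print(hit,s['clock'],s['tool_pos'],s['wrist_force'],s['gripper_width'])
p,d=read_camera('side'); np.savez(f"pics/side3.npz",p=p,d=d)
cv2.imwrite("pics/a4.png",cv2.resize(p[200:236,250:298,::-1],None,fx=16,fy=16,interpolation=cv2.INTER_CUBIC))
E
```

```text
True 7.7333 [564.91582181   6.59667716 -21.78948379] [-1.50490165 -0.09996493  5.6928832 ] 0.5806036439359058
```

View pics/a4.png

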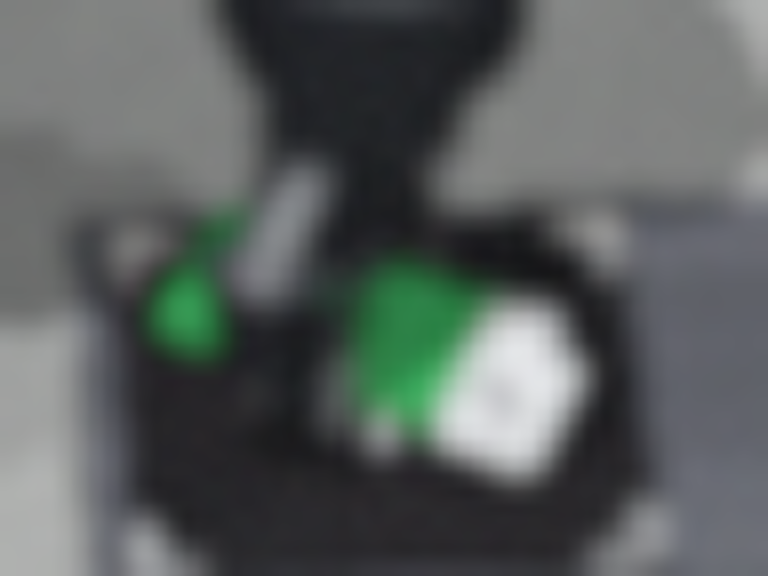

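```bash
python3 - <<'E'
from h import *
o=[180,0,136.4]
env.move_straight([565.1,6.6,-19.5],o,max_speed=30)
print(env.observe()['wrist_force'])
claw.grip(0.3,force=25)
s=env.observe();print(s['clock'],s['tool_pos'],s['wrist_force'],s['gripper_width'])
p,d=read_camera('side'); np.savez(f"pics/side4.npz",p=p,d=d)
cv2.imwrite("pics/a5.png",cv2.resize(p[200:236,250:298,::-1],None,fx=16,fy=16,interpolation=cv2.INTER_CUBIC))
E
```

```text
[-0.3007069  -0.72237339 -0.21116502]
8.275 [565.09267366   6.61249424 -19.55865238] [0.48552226 0.33103426 1.16552338] 0.45746004269132684
```

View pics/a5.png

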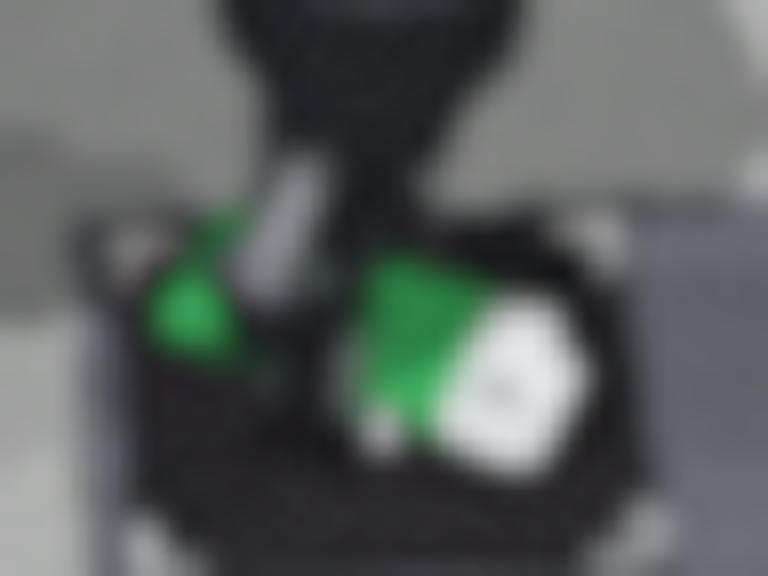

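```bash
python3 - <<'E'
from h import *
o=[180,0,136.4]
env.move_straight([565.1,6.6,45],o,max_speed=150)
y=np.radians(10.3); N=np.array([531,301.7]); tc=N-5*np.array([np.cos(y),np.sin(y)]); print(tc)
env.move_pose([tc[0],tc[1],30],[180,0,-169.7])
s=env.observe();print(s['clock'],s['tool_pos'],s['wrist_force'],s['gripper_width'])
for c in("top","side"):
    p,d=read_camera(c); np.savez(f"pics/{c}5.npz",p=p,d=d)
p=np.load("pics/side5.npz")['p'];q=np.load("pics/top5.npz")['p']
cv2.imwrite("pics/a6.png",np.hstack([cv2.resize(x[:,:,::-1],(400,400),interpolation=cv2.INTER_CUBIC) for x in (p[145:200,215:270],q[100:210,240:350] if 0 else q[145:215,150:240])]))
E
```

```text
[526.08057481 300.80598892]
10.05 [526.07510585 299.56765832  29.58185925] [ 0.18476445  0.50971352 -0.52968154] 0.46110425143343586
```

View pics/a6.png

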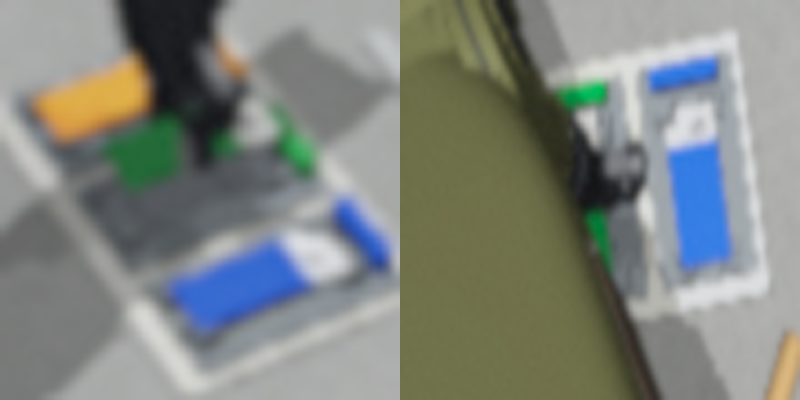

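```bash
cat >> h.py <<'E'
OUT=np.array([[-50,-20],[50,-20],[50,10],[40,10],[40,20],[-50,20]],float)
def overlay(p,c,win,k,polys):
    l,t,r,b=win; im=cv2.resize(p[t:b,l:r,::-1],None,fx=k,fy=k,interpolation=cv2.INTER_CUBIC)
    for W,col in polys:
        uv=(proj(c,W)-[l,t]+.5)*k-.5
        cv2.polylines(im,[np.round(uv*8).astype(np.int32)],True,col,1,cv2.LINE_AA,3)
    return im
def plq(x,y,yawdeg,z,h=0):
    L=np.c_[OUT,np.full(len(OUT),float(h))]; return placed(L,x,y,np.radians(yawdeg),z)
E
python3 - <<'E'
from h import *
s=env.observe();
for c in("top","side"):
    p,d=read_camera(c); np.savez(f"pics/{c}6.npz",p=p,d=d)
tp=s['tool_pos'];print(tp,s['ee_rot'])
yw=s['ee_rot'][2]+180; o=tp[:2]+5*np.array([np.cos(np.radians(yw)),np.sin(np.radians(yw))])
zb=tp[2]+25.6
pol=[(plq(o[0],o[1],yw,zb,h),col) for h,col in((0,(255,0,255)),(6,(0,0,255)))]
p=np.load("pics/side6.npz")['p'];q=np.load("pics/top6.npz")['p']
a=overlay(p,'side',(222,150,262,180),18,pol); cv2.imwrite("pics/a7.png",a)
b=overlay(q,'top',(170,150,210,205),10,pol); cv2.imwrite("pics/a8.png",b)
E
```

```text
[526.57279128 299.19911312  29.92697353] [-1.79968051e+02 -1.38657290e-02 -1.69851414e+02]
```

View pics/a7.png

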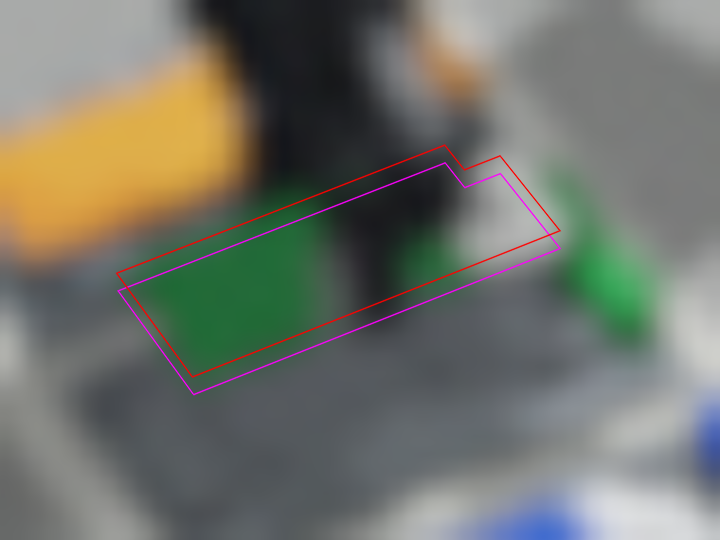

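View pics/a8.png

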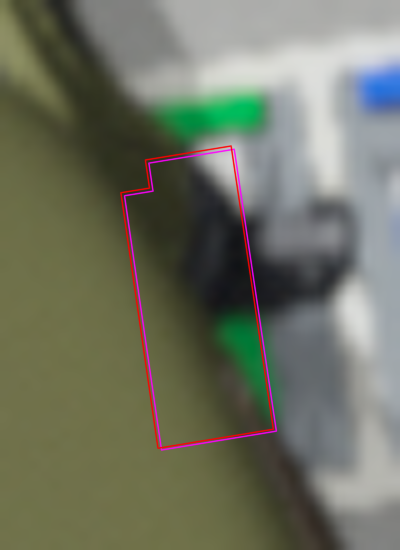

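```bash
python3 - <<'E'
from h import *
for i in range(2):
    s=env.observe();print(s['clock'],np.round(s['tool_pos'],2),np.round(s['joint_positions'],3),np.round(s['joint_velocities'],2),np.round(s['ee_rot'],2))
print(np.round(ik([526.08,300.8,30],[180,0,-169.7]),3))
env.move_straight([526.08,300.8,22],[180,0,-169.7],max_speed=60)
for i in range(3):
    s=env.observe();print(s['clock'],np.round(s['tool_pos'],2),np.round(s['joint_positions'],3),np.round(s['joint_velocities'],2),np.round(s['ee_rot'],2))
    env.pause(0.1)
E
```

```text
10.25 [526.67 299.39  30.11] [ 2.9623e+01  2.9571e+01 -1.2790e+01  4.7640e+01 -1.1000e-02  1.9464e+01] [ 0.2   0.01  0.11 -0.04  0.07 -0.03] [-179.99    0.   -169.84]
10.25 [526.67 299.39  30.11] [ 2.9623e+01  2.9571e+01 -1.2790e+01  4.7640e+01 -1.1000e-02  1.9464e+01] [ 0.2   0.01  0.11 -0.04  0.07 -0.03] [-179.99    0.   -169.84]
[ 29.76   29.592 -12.77   47.639   0.     19.46 ]
10.5333 [525.6  300.07  21.28] [ 29.723  30.081 -13.398  46.609  -0.     19.461] [ 0.34 -0.31  0.57  0.17  0.05  0.03] [-1.7997e+02 -8.0000e-02 -1.6974e+02]
10.6333 [526.02 300.56  21.8 ] [ 2.9745e+01  3.0058e+01 -1.3348e+01  4.6617e+01 -4.0000e-03  1.9462e+01] [ 0.18 -0.22  0.39  0.05 -0.07 -0.01] [-1.7999e+02 -2.0000e-02 -1.6972e+02]
10.7333 [526.16 300.83  22.04] [ 2.9760e+01  3.0044e+01 -1.3331e+01  4.6618e+01 -1.0000e-03  1.9460e+01] [ 0.17 -0.01  0.15 -0.01  0.01 -0.03] [ 1.800e+02  1.000e-02 -1.697e+02]
```

```bash
cat >> h.py <<'E'
def edge(c,m,pose,zb,pts,dirn,span=9):
    """pts local (x,y); find half-level crossing of map m along world-horizontal local dirn; returns offsets in mm (outward +)"""
    out=[]
    for (x,y) in pts:
        t=np.arange(-span,span+.01,.25); L=np.c_[x+t*dirn[0],y+t*dirn[1],np.zeros(len(t))]
        uv=proj(c,placed(L,pose[0],pose[1],np.radians(pose[2]),zb)).astype(np.float32)
        v=cv2.remap(m.astype(np.float32),uv[:,:1].copy(),uv[:,1:].copy(),cv2.INTER_CUBIC)[:,0]
        hi=np.median(v[:8]);lo=np.median(v[-8:]); h=(hi+lo)/2
        k=np.where((v[:-1]-h)*(v[1:]-h)<=0)[0]
        out.append((round(float(t[k[0]]),2) if len(k) else None, int(hi),int(lo)))
    return out
E
python3 - <<'E'
from h import *
s=env.observe(); tp=s['tool_pos']; print(tp)
for c in("top","side"):
    p,d=read_camera(c); np.savez(f"pics/{c}7.npz",p=p,d=d)
yw=10.3; o=tp[:2]+5*np.array([np.cos(np.radians(yw)),np.sin(np.radians(yw))]); zb=tp[2]+25.6
pose=(o[0],o[1],yw)
for c in('top','side'):
    p=np.load(f"pics/{c}7.npz")['p']; m=chroma(p,'green')
    print(c,'near edge',edge(c,m,pose,zb,[(x,-20) for x in (-44,-38,-32,-26,-20,12,18,22)],(0,-1)))
    print(c,'rear end',edge(c,m,pose,zb,[(-50,y) for y in (-16,-10,-4,2,8)],(-1,0)))
    w=p.astype(float).min(2)
    print(c,'white end',edge(c,w,pose,zb,[(50,y) for y in (-16,-12,-8,-4,0,4)],(1,0)))
    print(c,'white near',edge(c,w,pose,zb,[(x,-20) for x in (32,38,44)],(0,-1)))
    pol=[(plq(o[0],o[1],yw,zb,h),col) for h,col in((0,(255,0,255)),(6,(0,0,255)))]
    win=(222,150,262,180) if c=='side' else (170,150,210,190)
    cv2.imwrite(f"pics/b_{c}.png",overlay(p,c,win,18 if c=='side' else 14,pol))
E
```

```text
[526.16199141 300.90676798  22.11241975]
top near edge [(-9.0, -6, -4), (-8.75, 6, -3), (3.25, 26, -3), (2.0, 48, -4), (1.0, 63, -3), (-5.5, -4, -3), (3.5, -3, -3), (-8.5, -4, -4)]
top rear end [(-4.25, 27, -7), (4.25, -4, 1), (-8.25, 0, 0), (-5.75, 0, 1), (-9.0, 1, 1)]
top white end [(5.75, 176, 68), (7.0, 112, 70), (-7.75, 54, 57), (7.5, 39, 32), (-0.75, 34, 41), (6.5, 32, 40)]
top white near [(-4.75, 40, 123), (-6.5, 73, 135), (-8.0, 129, 135)]
side near edge [(-1.0, 36, -4), (-2.0, 42, -4), (-1.75, 41, -3), (-1.75, 42, -3), (-2.0, 43, -4), (-0.75, 21, -3), (-0.5, 36, -3), (-0.25, 36, -3)]
side rear end [(-1.5, 28, -5), (-2.25, 42, -5), (-2.5, 45, -3), (-2.75, 44, -2), (-3.5, 43, 0)]
side white end [(4.5, 161, 87), (4.5, 179, 104), (5.0, 182, 112), (5.25, 176, 111), (5.75, 163, 112), (6.5, 146, 114)]
side white near [(-0.5, 152, 100), (-0.5, 172, 96), (0.25, 181, 85)]
```

View pics/b_side.png

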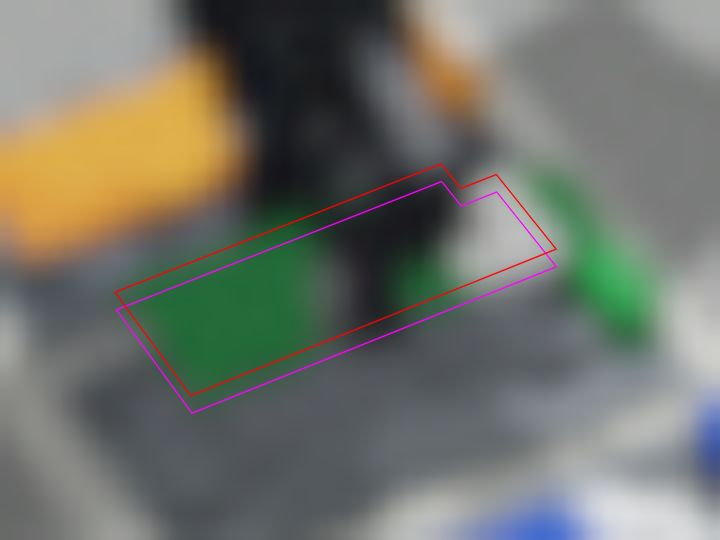

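View pics/b_top.png

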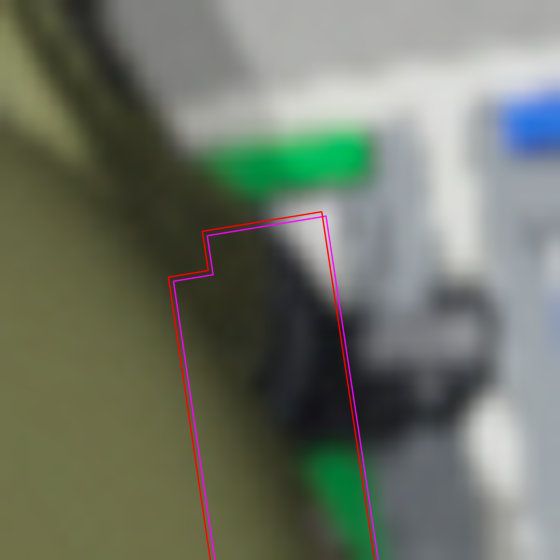

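```bash
python3 - <<'E'
from h import *
p=np.load("pics/side4.npz")['p']; yw=-43.6
tp=np.array([565.09,6.61]); o=tp+5*np.array([np.cos(np.radians(yw)),np.sin(np.radians(yw))])
m=chroma(p,'green');w=p.astype(float).min(2);g=p[...,1].astype(float)
pose=(*o,yw)
for nm,mm in(('chroma',m),('G',g)):
    print(nm,'rear',edge('side',mm,pose,6,[(-50,y) for y in (-16,-12,-8,-4,0,4)],(-1,0)))
    print('near',edge('side',mm,pose,6,[(x,-20) for x in (-46,-42,-38,-34,12,16,20)],(0,-1)))
print('white end',edge('side',w,pose,6,[(50,y) for y in (-16,-12,-8,-4,0,4)],(1,0)))
print('white near',edge('side',w,pose,6,[(x,-20) for x in (32,36,40,44)],(0,-1)))
# reference: original images with fits: same edges
for c,pose in (('top',(568.75,1.69,-44.11)),('side',(568.62,5.75,-40.81))):
    q=np.load(f"pics/{c}0.npz")['p'];m=chroma(q,'green');w=q.astype(float).min(2)
    print(c,'rear',edge(c,m,pose,6,[(-50,y) for y in (-12,-4,4,12)],(-1,0)),'near',edge(c,m,pose,6,[(x,-20) for x in (-40,-20,0,15)],(0,-1)),'far',edge(c,m,pose,6,[(x,20) for x in (-40,-20,0,15)],(0,1)))
    print('wend',edge(c,w,pose,6,[(50,y) for y in (-14,-6,0,4)],(1,0)))
for c,pose in (('top',(546.12,210.35,10.4)),('side',(545.74,213.46,10.))):
    q=np.load(f"pics/{c}0.npz")['p'];m=chroma(q,'blue');w=q.astype(float).min(2)
    print(c,'B rear',edge(c,m,pose,18,[(-50,y) for y in (-12,-4,4,12)],(-1,0)),'near',edge(c,m,pose,18,[(x,-20) for x in (-40,-20,0,15)],(0,-1)),'far',edge(c,m,pose,18,[(x,20) for x in (-40,-20,0,15)],(0,1)))
    print('wend',edge(c,w,pose,18,[(50,y) for y in (-14,-6,0,4)],(1,0)))
E
```

```text
chroma rear [(2.25, 58, -3), (3.0, 70, 1), (3.5, 69, 3), (4.0, 63, 0), (4.5, 40, 1), (5.5, 13, -1)]
near [(0.5, 67, -2), (0.25, 70, -3), (0.75, 62, -3), (1.25, 45, -4), (-3.5, 62, -2), (-2.25, 68, -3), (-0.25, 59, -1)]
G rear [(1.25, 129, 45), (1.5, 153, 52), (1.75, 152, 62), (2.25, 137, 65), (2.25, 107, 72), (1.5, 87, 83)]
near [(-0.5, 148, 35), (-0.75, 154, 37), (-0.25, 136, 36), (0.75, 100, 35), (5.0, 165, 105), (3.75, 168, 109), (-1.0, 174, 75)]
white end [(1.75, 201, 47), (2.75, 220, 47), (2.75, 220, 48), (3.0, 214, 51), (3.0, 216, 48), (3.0, 223, 49)]
white near [(1.0, 214, 45), (1.25, 219, 46), (1.0, 221, 50), (1.25, 218, 46)]
top rear [(0.0, 90, -3), (-0.25, 91, -3), (-0.25, 91, -2), (-0.5, 90, -4)] near [(1.25, 91, -3), (1.25, 92, -1), (1.0, 91, -4), (-0.5, 91, -2)] far [(1.75, 90, -2), (1.5, 90, -3), (1.5, 92, 0), (1.5, 93, -3)]
wend [(4.25, 205, 77), (5.25, 177, 69), (4.5, 201, 68), (4.25, 211, 68)]
side rear [(1.75, 69, -5), (1.75, 72, -5), (0.5, 72, -4), (-0.25, 73, -4)] near [(0.5, 70, -1), (1.75, 70, 0), (1.25, 70, 3), (0.25, 72, 0)] far [(3.0, 73, 17), (4.75, 71, 17), (3.75, 71, 23), (3.75, 73, 19)]
wend [(3.75, 198, 55), (4.5, 191, 61), (4.0, 204, 66), (3.75, 209, 66)]
top B rear [(-0.5, 100, 2), (-0.5, 100, 1), (-0.5, 101, 2), (0.25, 100, 0)] near [(0.5, 101, 3), (0.25, 101, 4), (0.0, 101, 4), (0.0, 102, 4)] far [(1.25, 102, 3), (0.75, 102, 4), (0.5, 104, 3), (1.0, 103, 5)]
wend [(2.25, 206, 133), (3.75, 190, 148), (3.0, 207, 150), (3.0, 212, 144)]
side B rear [(-1.0, 85, 1), (-1.25, 94, 1), (-0.75, 95, 0), (0.0, 98, -1)] near [(-0.25, 89, 3), (-0.25, 97, 2), (-1.0, 94, 1), (-0.75, 97, 3)] far [(3.5, 101, 22), (3.25, 100, 20), (3.0, 100, 24), (3.5, 101, 21)]
wend [(4.5, 185, 129), (5.25, 199, 149), (5.0, 193, 147), (5.25, 197, 136)]
```

```bash
python3 - <<'E'
from h import *
y=np.radians(10.3); tc=np.array([530.7,301.5])-5.4*np.array([np.cos(y),np.sin(y)]); o=[180,0,-169.7]
env.move_straight([*tc,6],o,max_speed=60); env.pause(0.3)
hit=env.move_straight([*tc,-9],o,max_speed=20,max_force=4)
s=env.observe();print(hit,s['clock'],s['tool_pos'],s['wrist_force'],s['gripper_width'])
for c in("top","side"):
    p,d=read_camera(c); np.savez(f"pics/{c}8.npz",p=p,d=d)
p=np.load("pics/side8.npz")['p'];q=np.load("pics/top8.npz")['p']
cv2.imwrite("pics/a9.png",np.hstack([cv2.resize(x[:,:,::-1],(400,400),interpolation=cv2.INTER_CUBIC) for x in (p[150:190,222:262],q[145:215,160:230])]))
E
```

```text
True 12.3 [525.1140593  300.38015944  -7.59750448] [-1.23401067  0.13380174  4.47560473] 0.45877742460961174
```

View pics/a9.png

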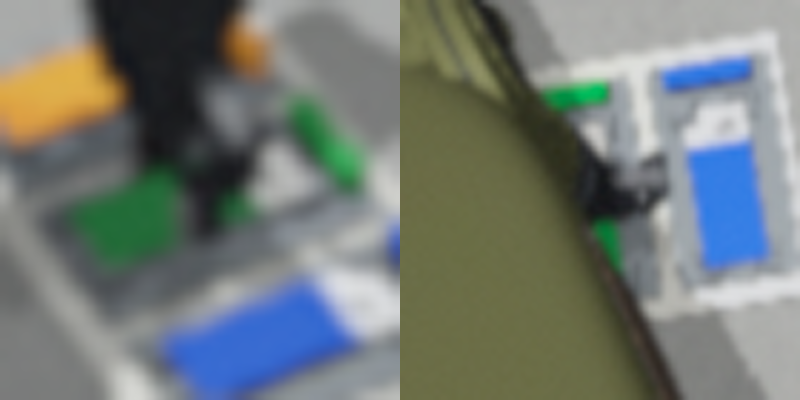

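```bash
python3 - <<'E'
from h import *
o=[180,0,-169.7]; s=env.observe();tp=s['tool_pos']
claw.grip(0.62,force=25)
env.move_straight([525.3,300.5,75],o,max_speed=150)
env.move_pose([500,-200,110],[180,0,94])
env.pause(.2);print(env.observe()['clock'])
for c in("top","side"):
    p,d=read_camera(c); np.savez(f"pics/{c}9.npz",p=p,d=d)
p=np.load("pics/side9.npz")['p'];q=np.load("pics/top9.npz")['p']
cv2.imwrite("pics/a10.png",np.hstack([cv2.resize(x[:,:,::-1],(400,400),interpolation=cv2.INTER_CUBIC) for x in (p[145:195,215:265],q[145:215,155:225])]))
cv2.imwrite("pics/a11.png",cv2.resize(q[145:205,250:330,::-1],(800,600),interpolation=cv2.INTER_CUBIC))
E
```

```text
15.425
```

View pics/a10.png

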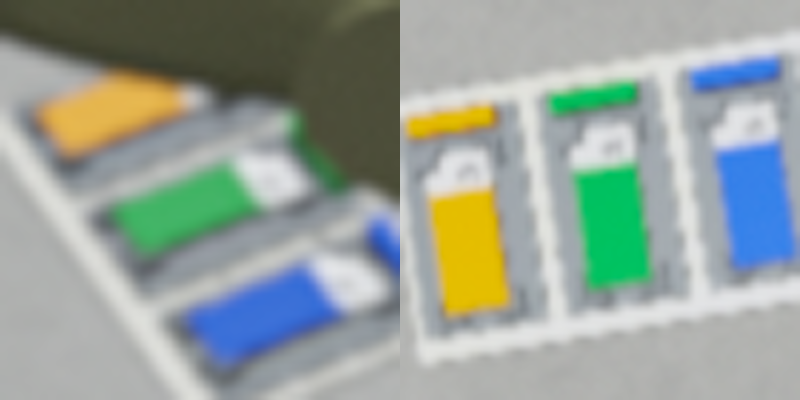

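View pics/a11.png

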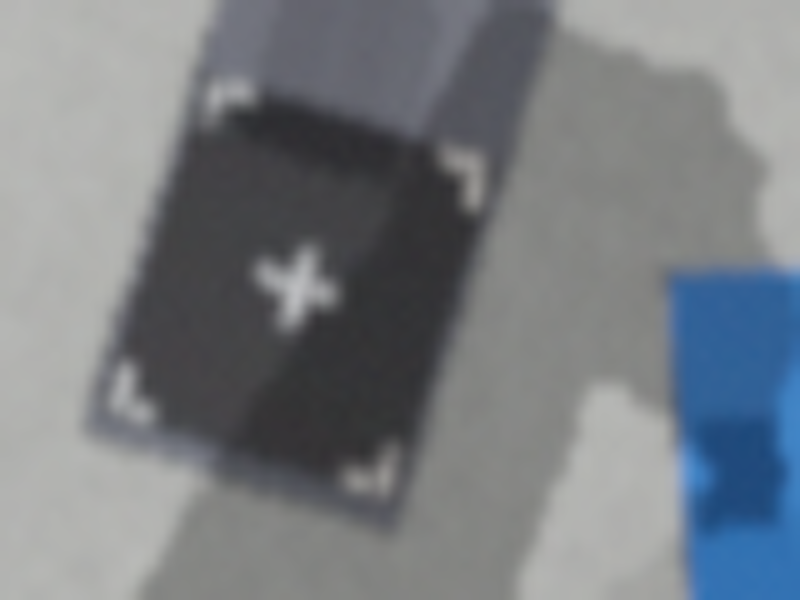

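```bash
python3 - <<'E'
from h import *
q=np.load("pics/top9.npz")['p']; l,t=250,145
w=q.astype(float).min(2)[165:182,270:288]; 
ys,xs=np.mgrid[165:182,270:288]; ww=np.clip(w-90,0,None); print('cross px',(xs*ww).sum()/ww.sum(),(ys*ww).sum()/ww.sum())
u=((xs*ww).sum()/ww.sum(),(ys*ww).sum()/ww.sum())
print(back('top',u,6))
A=np.array([(349,137),(252,435),(230,100),(468,175),(130,395),(375,475)])/10-.45+[l,t]; B=back('top',A,6); 
d=B[0]-B[1];print(np.degrees(np.arctan2(d[1],d[0])),np.linalg.norm(d)); 
for i,j in((2,4),(3,5)): d=B[i]-B[j];print(np.degrees(np.arctan2(d[1],d[0])))
for i,j in((2,3),(4,5)): d=B[i]-B[j];print(np.degrees(np.arctan2(d[1],d[0]))-90)
print(B[2:].mean(0))
# left edge of plate in top0
# green in nest fit
body=boxpts(-50,26,-20,20,0,6)
for c,win,s in (('top',(180,170,205,200),(530,300)),):
    m=chroma(q,'green');M=np.zeros_like(m);M[win[1]:win[3],win[0]:win[2]]=np.clip(m[win[1]:win[3],win[0]:win[2]]/90,0,1)
    a=fit([(c,M)],body,*s,np.radians(10),18);print(np.round([a[0],a[1],np.degrees(a[2]),a[3]],2))
for c in('top','side'):
    d=np.load(f"pics/{c}9.npz")['d'];K,R,t=cam(c);v,uu=np.mgrid[0:384,0:512]
    W=(np.stack([(uu-K[0,2])/K[0,0],(v-K[1,2])/K[1,1],np.ones_like(uu)],-1)*d[...,None]-t)@R
    L=(W-[530.7,301.5 - (1.9 if c=='top' else -1.5),0])[...,:2]@np.array([[np.cos(.18),-np.sin(.18)],[np.sin(.18),np.cos(.18)]])
    for a,b in((-44,-15),(-15,15),(15,44)):
        k=(L[...,0]>a)&(L[...,0]<b)&(abs(L[...,1])<14); print(c,a,b,k.sum(),np.median(W[...,2][k]))
E
```

```text
cross px 279.18247821878026 173.17521781219747
[[565.55203317 -14.29722845   6.        ]]
-17.431284977805507 114.68848648044629
-17.91843222836036
-16.836477515677245
-17.019723168365744
-17.47144217628548
[565.82705168 -15.92630528   6.        ]
[531.43 299.39   9.44   2.93]
top -44 -15 65 22.14186669088004
top -15 15 65 22.3592471763369
top 15 44 64 22.57852683539697
side -44 -15 29 24.17633586384499
side -15 15 32 23.682863756136847
side 15 44 26 24.872714116290155
```

```bash
python3 - <<'E'
from h import *
o=[180,0,94.1]; t=[502.8,-250.3]
env.move_pose([*t,40],o)
claw.grip(0.58,force=25)
env.move_straight([*t,-8],o,max_speed=100); env.pause(.2)
hit=env.move_straight([*t,-22.5],o,max_speed=25,max_force=3)
s=env.observe();print(hit,s['clock'],s['tool_pos'],s['wrist_force'])
p,d=read_camera('side'); np.savez(f"pics/side10.npz",p=p,d=d)
cv2.imwrite("pics/a12.png",cv2.resize(p[250:310,250:330,::-1],(800,600),interpolation=cv2.INTER_CUBIC))
E
```

```text
False 17.7417 [ 502.80647201 -250.29812593  -22.58486429] [-0.6702189  -0.57169836 -0.07767655]
```

View pics/a12.png

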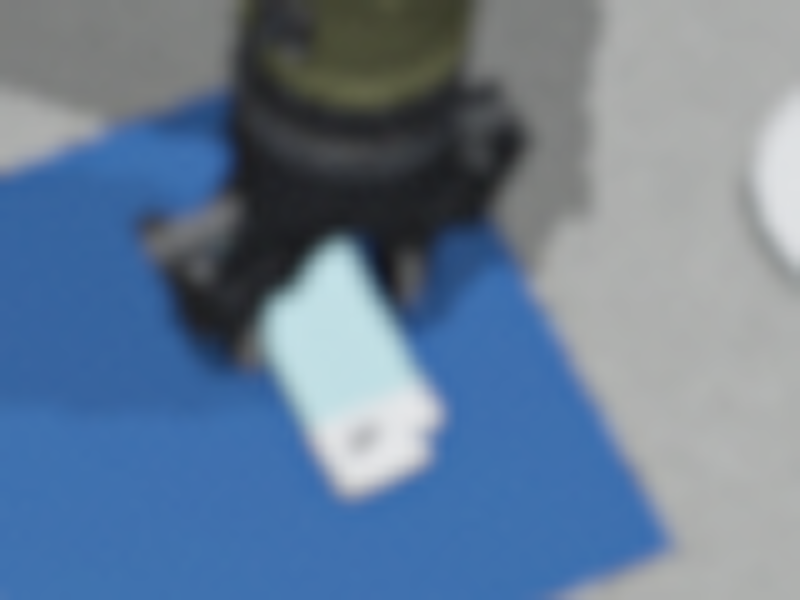

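```bash
python3 - <<'E'
from h import *
o=[180,0,94.1]; t=[502.8,-250.3]
claw.grip(0.3,force=40)
s=env.observe();print(s['gripper_width'],s['wrist_force'])
env.move_straight([*t,74.4],o,max_speed=120); env.pause(.3)
s=env.observe();print(s['gripper_width'],s['tool_pos'])
for c in("top","side"):
    p,d=read_camera(c); np.savez(f"pics/{c}11.npz",p=p,d=d)
f=[518.7,2.05]
env.move_pose([*f,74.4],[180,0,162.6]); env.pause(.5)
s=env.observe();print(s['clock'],s['gripper_width'],s['tool_pos'],s['ee_rot'],s['wrist_force'])
for c in("top","side"):
    p,d=read_camera(c); np.savez(f"pics/{c}12.npz",p=p,d=d)
p=np.load("pics/side12.npz")['p'];q=np.load("pics/top12.npz")['p']
tp=s['tool_pos'];yw=s['ee_rot'][2]-180;og=tp[:2]+12*np.array([np.cos(np.radians(yw)),np.sin(np.radians(yw))])
pol=[(plq(og[0],og[1],yw,tp[2]+25.6,h),col) for h,col in((0,(255,0,255)),(6,(0,0,255)))]
cv2.imwrite("pics/c_side.png",overlay(p,'side',(235,170,335,245),8,pol))
cv2.imwrite("pics/c_top.png",overlay(q,'top',(240,100,320,200),6,pol))
E
```

```text
0.4496478967687347 [-0.8700173  -0.40053475  2.41118578]
0.44759932569453326 [ 502.41764151 -250.1140605    73.80244675]
20.8917 0.45069213089107046 [518.72382855   1.68575655  74.37018318] [-1.79997657e+02 -1.77727342e-03  1.62559221e+02] [-0.08575463  0.26123779 -0.32881168]
```

View pics/c_side.png

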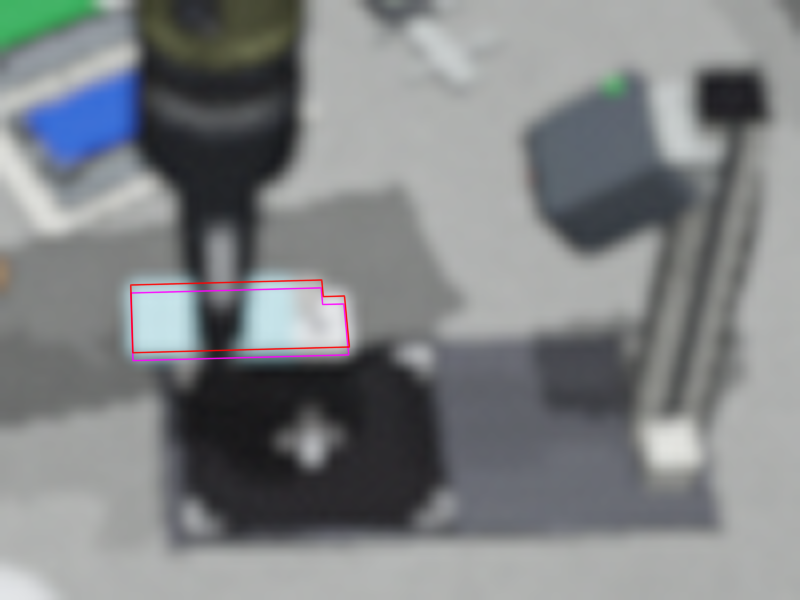

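View pics/c_top.png

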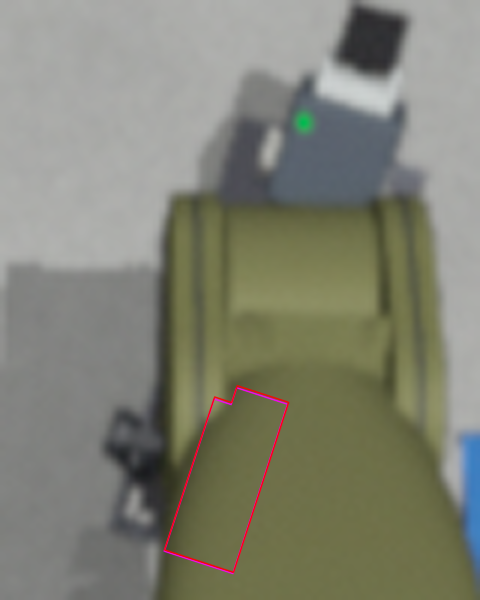

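```bash
python3 - <<'E'
from h import *
print('cross side',back('side',[(235+312/8-.44,170+440/8-.44)],6)-[-.5,1.5,0])
for n in('plaque_clear_label','pad_cross'):
  for c in('side','top'):
    for x in tip_of(c,n)[:2]: print(n,c,np.round(x['xy'],1),round(x['conf'],2),np.round(back(c,x['xy'],106 if 'label' in n else 6)[0],1))
d=np.load("pics/side12.npz")['d'];K,R,t=cam('side');v,u=np.mgrid[0:384,0:512]
W=(np.stack([(u-K[0,2])/K[0,0],(v-K[1,2])/K[1,1],np.ones_like(u)],-1)*d[...,None]-t)@R
yw=np.radians(-17.44);o=np.array([518.7,1.7])+12*np.array([np.cos(yw),np.sin(yw)])+[-.5,1.5]
L=(W[...,:2]-o)@np.array([[np.cos(yw),-np.sin(yw)],[np.sin(yw),np.cos(yw)]])
for a,b in((-47,-30),(5,20),(20,35),(35,47)):
  for y0,y1 in((-17,-5),(-5,8)):
    k=(L[...,0]>a)&(L[...,0]<b)&(L[...,1]>y0)&(L[...,1]<y1)&(W[...,2]>80)&(W[...,2]<120); print(a,b,y0,k.sum(),np.round(np.median(W[...,2][k]),1))
s=env.observe();print(s['clock'],s['tool_pos'],s['gripper_width'])
E
```

```text
cross side [[566.71209178 -16.06840978   6.        ]]
plaque_clear_label side [270.6 207.2] 0.75 [555.   -1.8 106. ]
plaque_clear_label side [249.7 182.5] 0.74 [521.5 142.4 106. ]
pad_cross side [276.6 224.3] 0.8 [578.  -17.4   6. ]
pad_cross side [336.4 336.4] 0.48 [ 596.4 -482.6    6. ]
pad_cross top [282.5 171.4] 0.92 [572.2 -26.3   6. ]
-47 -30 -17 11 106.6
-47 -30 -5 15 104.7
5 20 -17 9 105.3
5 20 -5 7 106.7
20 35 -17 10 105.2
20 35 -5 11 106.4
35 47 -17 7 106.9
35 47 -5 9 105.8
21.1917 [518.71787653   2.0830993   74.40081034] 0.4519344024157184
```

```bash
python3 - <<'E'
from h import *
p=np.load("pics/side12.npz")['p']; w=p.astype(float).min(2)
def cen(x0,x1,y0,y1,th):
    ys,xs=np.mgrid[y0:y1,x0:x1]; ww=np.clip(w[y0:y1,x0:x1]-th,0,None); return (xs*ww).sum()/ww.sum(),(ys*ww).sum()/ww.sum()
c=cen(267,281,219,231,75);print(c,back('side',c,6)-[-.5,1.5,0])
print(proj('side',[[565.5-.5,-12.6+1.5,6],[565.5-.5,-12.6+1.5,106]]))
cv2.imwrite("pics/z.png",cv2.resize(p[195:235,250:300,::-1],(800,640)[:2],interpolation=cv2.INTER_CUBIC)[:600])
E
```

```text
(np.float64(273.4577846630519), np.float64(224.98450813323007)) [[565.58811198 -17.8436029    6.        ]]
[[272.95497264 223.96616371]
 [273.98492571 208.35037732]]
```

View pics/z.png

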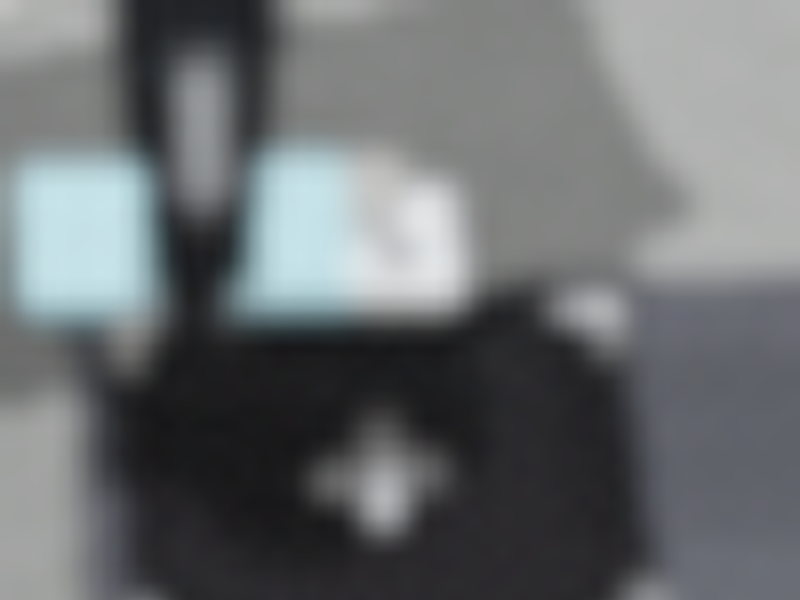

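```bash
python3 - <<'E'
from h import *
env.move_straight([518.5,0.8,74.4],[180,0,162.6],max_speed=20); env.pause(.7)
s=env.observe();print(s['clock'],s['tool_pos'],s['ee_rot'],s['gripper_width'],np.abs(s['joint_velocities']).max())
p,d=read_camera('side'); q,_=read_camera('top')
cv2.imwrite("pics/fin.png",np.hstack([cv2.resize(x[:,:,::-1],(400,400),interpolation=cv2.INTER_CUBIC) for x in (p[140:310,200:370],q[130:260,150:280])]))
env.job_done()
E
```

```text
22.1417 [518.51327885   0.81679834  74.42262281] [1.79999859e+02 3.54576154e-03 1.62603626e+02] 0.44275873234528 0.07665511813883455
the job is handed in; nothing more can be done
```

View pics/fin.png

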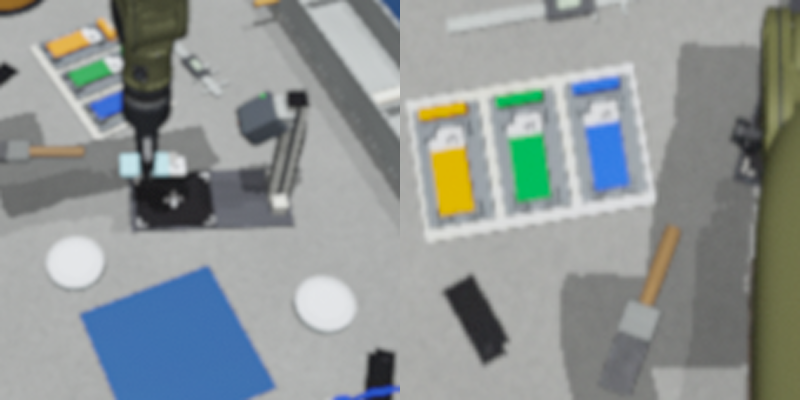

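I put the green plaque back in its nest and let go of it. I then picked up the clear plaque and handed the job in at 22.1 s while still holding it over the pad.

**Green plaque:** It touched down at exactly the expected seat height. The pictures show it lying flat, with its frosted end towards the green tab, just like the plaques beside it.

**Clear plaque:** It is gripped by the long edges on the clear part, with the frosted end towards the reader head. Depth readings put its label face level at about 106 mm, which is 100 mm above the pad. The last picture, taken just before handing in, shows nothing else disturbed.

**Checks that disagreed:**
- **Cameras:** The two cameras differed by about 3.5 mm sideways. I corrected for this by comparing each with the green plaque in the gripper.
- **Cross position:** After that correction, the two cameras still put the cross 2–5 mm apart sideways. I aimed about 1.2 mm from the top camera's estimate, towards the side camera's.
- **Trained networks:** They placed the cross and the label up to about 15 mm from my own measurements. I went by my measurements.
- **Fingertips:** They turned out to be about 28 mm short of the stated tool point, so my first close passed above the green plaque without touching it. I then found the true height by lowering until light contact.

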